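# Close and lock the service lid of a microscope light source

## Robot

A 6-joint arm with a two-finger parallel gripper is mounted at the origin on the work surface. World frame = base frame: x ahead of the robot, y to its left, z up, the work surface at z = 0. Lengths are in m, angles in rad, forces in N, time in s.
With the tool pointing down it reaches from about 0.325 to 1 m from the base axis. Payload 5.1 kg.
Tool frame: the origin (TCP) lies between the finger pads; the fingertips stand 8 mm ahead of it and the grasp point (between the pads) lies 11 mm behind it; x points along the fingers, z is the direction in which the jaws open and shut, and the axes are right-handed (so a half turn about x gives the same grasp; the last joint's range is limited). The gripper opens to 85 mm and grips with 20 to 120 N. Pads are 22 mm wide; open, the fingers measure 114 mm over their backs; the gripper's body (76 mm by 85 mm) begins 54 mm behind the grasp point. The pads swing forward as they close: fully open they stand 13 mm farther back than shut.
Start: joints at [-1.361, 0.124, 1.65, -0, 1.367, -0.083], TCP at [0.188, -0.622, 0.239] pointing down, gripper open.
Joint ranges: [-2.61, 2.61], [-1.02, 2.33], [0.03, 2.71], [-1.35, 4.49], [0.32, 2.68], [-2.91, 2.91]. Speed limits (rad/s): [2.57, 2.57, 3.14, 3.14, 3.14, 3.14].

## Interface

Orientations are given as a 3x3 rotation matrix whose columns are the frame's x, y, z axes.
In Python, from plant import * gives the robot as it stands. The module is installed in compiled form; this text tells all that it offers.
- The arm moves only by the shell command python3 -m creep 'ROWS' [OPENING] [FORCE]. ROWS is JSON, a list that holds one entry, the list of rows, each a list of 6 numbers: the shift along the tool's x, y, z in mm, then the turn, a rotation vector about the tool's x, y, z in rad. A call has 1 to 8 rows; each row is the pose to reach, as a shift and turn from the pose measured when the call began, along the tool's axes at that moment; what a row does not reach only later rows make up. A row lasts 1/10 s, in which the tool goes at most 50 mm and 8.59 degrees, less where a joint would pass 70% of its speed; a pose out of reach is approached as far as the arm can. A call with a gripper value outside its range is refused whole. OPENING is the closure in counts, from 0 (fully open) to 255 (shut), set as the call begins (- or left out, the last holds). The fingers move at their own pace and stop on an object; FORCE is the grip in N (left out, the last holds). Time passes only in rows, so rows that repeat a pose let the fingers close. It gives the time, the measured TCP pose, the force and the opening at its end, in the units of the state.
- observe(): the state, without advancing time (a new reading comes with each control period).
- get_image(name): name is "scene" or "top" or "wrist"; returns a dict with "image" (480x640x3 uint8, red, green, blue), "K" (3x3 intrinsics, pixels), "rvec" (rotation vector, rad) and "tvec" (3), from world to camera coordinates, as OpenCV has them; the wrist camera has in their place "tool_from_camera" (4x4, takes a point from camera to tool coordinates, whose origin is the TCP and whose axes are the tool frame's). Camera axes: x right, y down, z forward; pixel columns grow to the right and rows downward; lengths in m; the calibration is good to about 2 mm. A picture is of the moment at which its call begins: read the wrist's pose just before it. There is no depth.
- close_job(): hands the job in, once; it reports no verdict.
The state is a dict: "time": time; "joint_positions": joint angles; "joint_velocities": joint speeds; "joint_torque": joint torques, N m; "tool_pos": TCP position; "tcp_rot": TCP orientation; "ft_force": force on the tool from outside, world axes, zero at the start; "moment": the same for the moment, N m; "width": finger opening in m.
Only numpy, scipy, OpenCV 4.12 (cv2) and the standard library are available. Lean on these libraries where they do the work, as an engineer would, in place of code of your own. Each camera call takes 0.05 s, during which the arm holds its last target.

## Task

With the fingertips, press the light-source unit's half-open service lid down until it is fully shut; then set a fingertip in the slot of the round fastener on the lid and turn it clockwise (seen from above), about a quarter turn to its stop, so that the lid is locked. Do not turn the fastener before the lid is shut, do not raise the lid further, and leave everything else on the bench and on the unit where it stands.

Things in the scene. Friction and masses are not known exactly. Their poses are not given: they have to be found in the camera images.
- unit: Low grey microscope light source, fixed on the bench, 250 deep (x) by 340 wide (y -135 to +205), 85 high. Origin on the bench under the middle of the lid opening; z up; -x is the front with the vents (robot side), +x the hinge side. The strip y +131 to +205 is a flat deck 85 high, not covered by the lid.
- lid (a joint): Lid angle, rad: 0 = fully shut (firm stop), positive = front edge raised; starts 0.25 to 0.45. Light grey plate 240 (x) by 262 (y) by 12, hinged along its far edge (unit x = +120, height 85); top face at height 97 when shut. Stiff hinge: stays where left, moves when pressed down with 3 to 5 N near the front edge.
- press_spot (a point): Centre of a flat dark rubber patch, 30 x 55, on the lid's top face, 35 from its front edge, right of the fastener: the place to press. Moves with the lid; when shut it lies at unit x = -85, y = -90, height 98.
- cam (a joint): Fastener angle, rad, clockwise positive seen from above: 0 = unlocked (slot parallel to the lid's front edge), 1.571 = locked, firm stop (slot at right angles to that edge). Starts 0 to 0.25. Friction 0.14 N m: about 5 N sideways at 30 from the axis; stays where left.
- slot (a point): Fastener: disc 96 across on the lid, black, with a straight slot through its centre, 36 wide, 16 deep, open on top and at both ends. Point: on the disc's axis on the slot's floor, 5 above the lid's face (lid shut: unit x -45, y 0, height 102; slot walls' tops 118). The slot runs along this frame's y; z is the disc's axis. A fingertip in one end, 30 from the axis, swept round the axis, turns it.
- specimen_jar: Bystander: small clear jar, 32 across, 42 high, on the unit's deck. Origin at the centre of its underside.
- slide_box: Bystander: white slide box 85 x 34 x 22 on the unit's deck. Origin at the centre of its underside.
- petri: Bystander: white covered dish, 92 across, 28 high, on the bench in front of the unit. Origin at the centre of its underside.
- objective: Bystander: steel microscope objective standing on end, 30 across, 42 high, on the bench in front of the unit. Origin at the centre of its underside.
- beaker: Bystander: glass beaker 70 across, 85 high, to the left of the unit. Origin at the centre of its underside.
- wash_bottle: Bystander: white bottle 64 across, 150 high, to the left of the unit. Origin at the centre of its underside.
- tube_block: Bystander: aluminium tube block 70 x 120 x 45 to the right of the unit. Origin at the centre of its underside.
- reagent: Bystander: amber jar 48 across, 85 high, to the right of the unit. Origin at the centre of its underside.

How it is judged:
On the way, in this order (a step that is already met when the one before it is completed fails the run):
1. the lid is pressed fully shut (within 0.03 rad) while the fastener is still unlocked (below 0.6 rad) (value of joint lid below 0.03 rad and value of joint cam below 0.6 rad), for 0.2 s.
2. the fastener is turned to its locked stop (beyond 1.45 of 1.571 rad) with the lid shut (value of joint lid below 0.03 rad and value of joint cam above 1.45 rad), for 0.2 s.
At the end, for the whole second after the job is handed in: The lid is shut to within 0.03 rad and the fastener stands beyond 1.45 rad (stop at 1.571), both at rest, and every bystander is within 30 mm of where it stood (all of step 2 and velocity of joint cam between -0.05 and 0.05 rad/s and velocity of joint lid between -0.05 and 0.05 rad/s and distance of each of specimen_jar, slide_box, petri, objective, beaker, wash_bottle, tube_block, reagent from where it was at the start of the episode below 0.03 m); the robot touches nothing.
It fails at once if the fastener is turned (beyond 0.6 rad) while the lid is not shut (above 0.08 rad) (value of joint cam above 0.6 rad and value of joint lid above 0.08 rad).
It fails at once if the lid is lifted (above 0.55 rad) (value of joint lid above 0.55 rad).
It fails at once if a bystander is moved more than 30 mm, lifted or carried (distance of any of specimen_jar, slide_box, petri, objective, beaker, wash_bottle, tube_block, reagent from where it was at the start of the episode above 0.03 m).
It fails at once if a bystander is tipped over (more than 0.5 rad) (angle between any of specimen_jar, slide_box, petri, objective, beaker, wash_bottle, tube_block, reagent's own z axis and vertical above 0.5 rad).
It also fails if it takes over 48 s, if anything falls off the work surface, if the arm or the gripper's body presses on something with over 40 N, if the wrist force passes 120 N, or if a joint passes its speed limit or range.

## Working session

There is one attempt and no reset: what is moved stays moved. The work goes in short steps, Python scripts to look and compute and a shell command to move; the robot and the scene stay as the last step left them, time stands still between calls to the robot, and variables do not carry over. Pictures are saved under pics/ and viewed, and the job is handed in when it is done.

```bash
mkdir -p pics
python3 - <<'E'
from plant import *
import cv2
s=observe();print(s)
for n in("scene","top","wrist"):
    d=get_image(n);cv2.imwrite(f"pics/{n}0.png",cv2.cvtColor(d["image"],cv2.COLOR_RGB2BGR))
    print(n,{k:v for k,v in d.items() if k!="image"})
E
```

```text
{'time': 0.0, 'joint_positions': array([-1.36062989e+00,  1.24483227e-01,  1.65171282e+00, -1.64921084e-05,
        1.36747984e+00, -8.25768728e-02]), 'joint_velocities': array([-5.80551071e-05, -1.04032665e-03, -1.19734429e-03,  8.43994410e-04,
       -1.26320024e-03, -1.58552831e-04]), 'joint_torque': array([ 5.32671802e-04, -4.23613107e+01, -3.65447545e+01, -6.26234382e-06,
        7.11483706e-03, -4.09573175e-06]), 'tool_pos': array([ 0.1874324 , -0.62175648,  0.23804421]), 'tcp_rot': array([[-4.50406407e-04,  9.57454885e-01,  2.88582641e-01],
       [ 2.03402312e-03,  2.88582951e-01, -9.57452737e-01],
       [-9.99997830e-01,  1.55740918e-04, -2.07746498e-03]]), 'ft_force': array([-0.35683372,  0.50750907,  0.18761841]), 'moment': array([-0.02440365, -0.03347641,  0.00628091]), 'width': 0.08535276340515598}
scene {'K': array([[614.21256568,   0.        , 309.78112166],
       [  0.        , 614.21256568, 240.30600204],
       [  0.        ,   0.        ,   1.        ]]), 'rvec': array([ 1.00644952,  2.54039884, -0.93522546]), 'tvec': array([ 0.43252756, -0.26078924,  1.6562884 ])}
top {'K': array([[453.60741411,   0.        , 320.33260804],
       [  0.        , 453.60741411, 243.6280125 ],
       [  0.        ,   0.        ,   1.        ]]), 'rvec': array([ 2.1518463 , -2.05097313,  0.23702865]), 'tvec': array([-0.03792795,  0.62702482,  1.26024283])}
wrist {'K': array([[431.28436247,   0.        , 320.5618977 ],
       [  0.        , 431.28436247, 245.1138764 ],
       [  0.        ,   0.        ,   1.        ]]), 'tool_from_camera': array([[ 4.79552752e-05, -3.23230994e-01,  9.46320095e-01,
        -1.34693294e-01],
       [ 4.66598603e-05, -9.46320094e-01, -3.23230996e-01,
         8.31465397e-02],
       [ 9.99999998e-01,  5.96557948e-05, -3.02991275e-05,
        -7.03298739e-04],
       [ 0.00000000e+00,  0.00000000e+00,  0.00000000e+00,
         1.00000000e+00]])}
```

View pics/scene0.png

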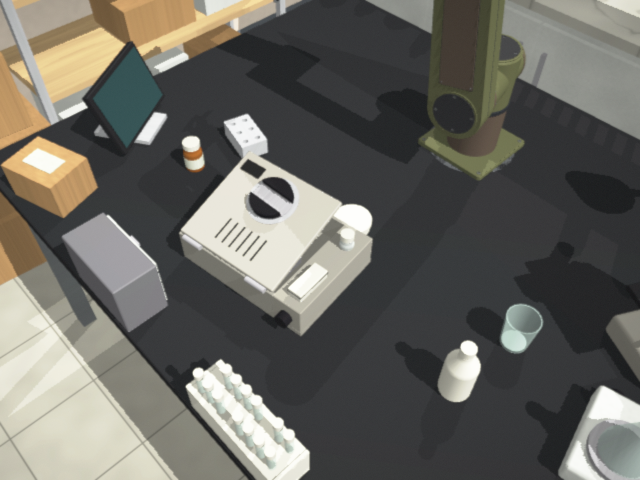

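View pics/top0.png

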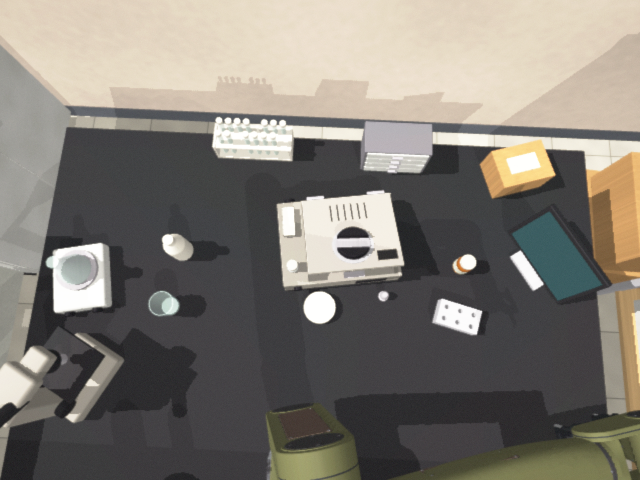

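View pics/wrist0.png

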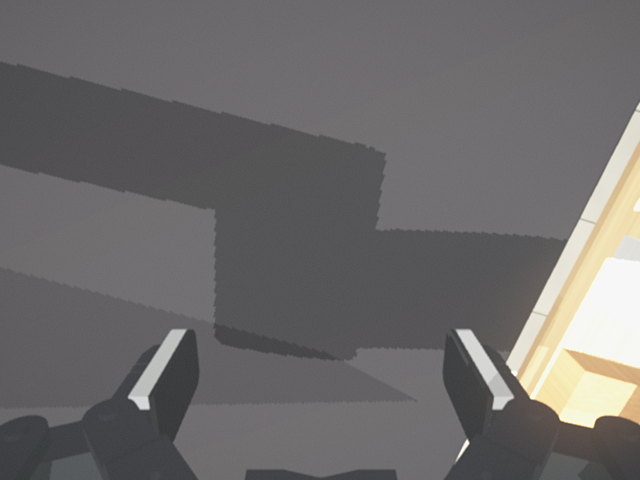

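The scene view shows the unit with its half-open lid at about (270,230). In the top view it is at about (340,240), with the black fastener at (353,244), the rubber patch at (387,254), the jar at (292,266) and the slide box at (289,221). I'll enlarge both to measure.

Run:
```python
import cv2
t=cv2.imread("pics/top0.png");cv2.imwrite("pics/topc.png",cv2.resize(t[180:335,260:410],None,fx=4,fy=3.85,interpolation=cv2.INTER_CUBIC)) if 0 else cv2.imwrite("pics/topc.png",cv2.resize(t[180:330,260:410],None,fx=4,fy=4,interpolation=cv2.INTER_CUBIC))
t=cv2.imread("pics/scene0.png");cv2.imwrite("pics/scenec.png",cv2.resize(t[140:340,170:390],None,fx=3,fy=3,interpolation=cv2.INTER_CUBIC))
```

```text
(no output)
```

View pics/topc.png

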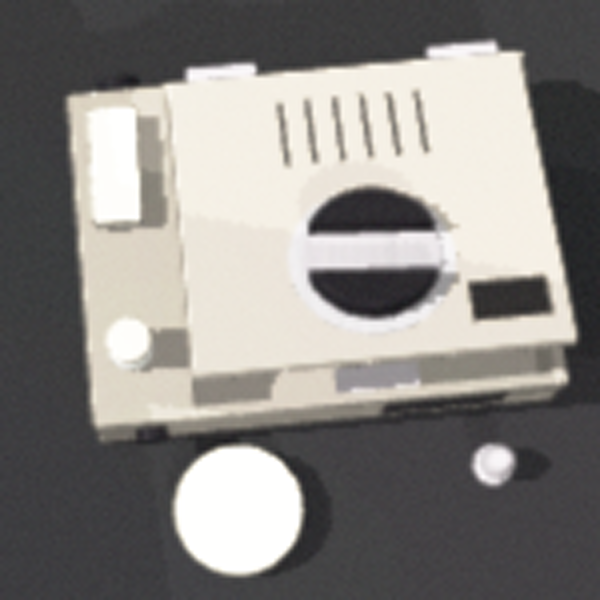

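View pics/scenec.png

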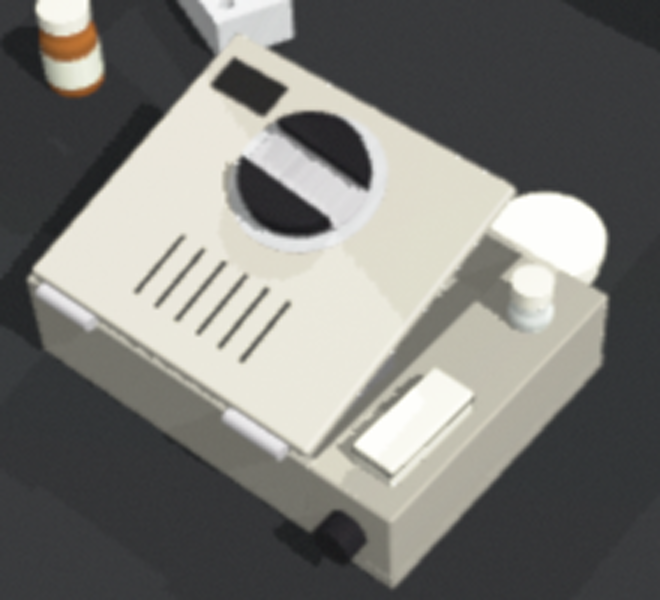

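```bash
cat > h.py <<'E'
import numpy as np,cv2
from plant import *
def cam(n):
    d=get_image(n); return d["image"],d["K"],cv2.Rodrigues(d["rvec"])[0],d["tvec"]
def P(c): return c[1]@np.c_[c[2],c[3]]
def tri(c1,p1,c2,p2):
    X=cv2.triangulatePoints(P(c1),P(c2),np.array(p1,float),np.array(p2,float))[:,0];X=X[:3]/X[3]
    e=[cv2.projectPoints(X,cv2.Rodrigues(c[2])[0],c[3],c[1],None)[0].ravel()-p for c,p in((c1,p1),(c2,p2))]
    return X,e
def plane(c,p,z):
    r=c[2].T@np.linalg.solve(c[1],[p[0],p[1],1]);o=-c[2].T@c[3];return o+r*(z-o[2])/r[2]
E
python3 - <<'E'
from h import *
np.set_printoptions(precision=4,suppress=True)
T=cam("top");S=cam("scene")
t=lambda x,y:(x/4+260-.375,y/4+180-.375)
s=lambda x,y:(x/3+170-.33,y/3+140-.33)
pts={"BR":((522,54),(33,277)),"BL":((166,86),(305,458)),"FR":((577,340),(238,38)),"FL":((195,375),(515,190)),"press":((511,298),(250,87)),"jar":((129,341),(532,277)),
"deckBL":((67,95),(392,520)),"deckFL":((97,428),(606,297))}
R={}
for k,(a,b) in pts.items():
    X,e=tri(T,t(*a),S,s(*b));R[k]=X;print(k,X,np.round(e,1).ravel())
for a,b in(("BR","BL"),("FR","FL"),("BR","FR"),("BL","FL"),("deckBL","deckFL")):
    print(a,b,np.linalg.norm(R[a]-R[b]))
for k,p in dict(BL=(67,95),FL=(97,428),FR=(568,383)).items(): print(k,plane(T,t(*p),.085))
print("petri",plane(T,t(239,510),.028),"obj",plane(T,t(494,463),.042))
for w in("slotends",):
    pass
f=(R["FR"]+R["FL"])/2;b=(R["BR"]+R["BL"])/2;v=f-b;print("lid angle",np.arcsin(v[2]/.24),"yaw",np.arctan2(*(R["FL"]-R["FR"])[:2]),np.arctan2(*(R["BL"]-R["BR"])[:2]))
E
```

```text
BR [ 0.7877 -0.2066  0.0839] [-0.6  0.6 -0.6 -0.2]
BL [0.7503 0.0549 0.0881] [ 0. -0.  0.  0.]
FR [ 0.5608 -0.2373  0.1561] [-0.2  0.1 -0.1 -0. ]
FL [0.5232 0.0214 0.1588] [-0.5  0.4 -0.5 -0.1]
press [ 0.5877 -0.1918  0.1537] [-0.4  0.3 -0.3 -0.1]
jar [0.5508 0.0683 0.1266] [-0.1  0.1 -0.1 -0. ]
deckBL [0.7402 0.1288 0.0845] [-0.3  0.2 -0.3 -0.1]
deckFL [0.4948 0.0908 0.0796] [-0.3  0.2 -0.3 -0. ]
BR BL 0.2642763931413443
FR FL 0.2613771501864338
BR FR 0.240117197599631
BL FL 0.24026226196493336
deckBL deckFL 0.24834722940262818
BL [0.7408 0.128  0.085 ]
FL [0.4947 0.0896 0.085 ]
FR [ 0.5432 -0.2445  0.085 ]
petri [ 0.4467 -0.0138  0.028 ] obj [ 0.4885 -0.1985  0.042 ]
lid angle 0.30225624231498593 yaw -0.1445204922917361 -0.14208749626944953
```

The measured lid is 264/261 by 240 mm, which matches the stated size, and its angle is about 0.30 rad. The unit origin is at about (0.6475, -0.0935) with a yaw of about 0.146. Next I'll move over to the patch with the fingers closing.

```bash
python3 -m creep '[[[0,42,-24.5,-0.14,0,0],[0,84,-49,-0.28,0,0],[0,126,-73.5,-0.42,0,0],[0,168,-98,-0.56,0,0],[0,210,-122.5,-0.7,0,0],[0,252,-147,-0.84,0,0],[0,294,-171.5,-0.98,0,0],[0,336,-196,-1.12,0,0]]]' 255 60
python3 - <<'E'
from h import *
s=observe();print(s["tcp_rot"],s["joint_positions"],s["tool_pos"],s["width"])
R=s["tcp_rot"];print(1000*R.T@(np.array([.5877,-.192,.200])-s["tool_pos"]))
E
```

```text
time: 1.05
tool_pos: [0.4537, -0.3357, 0.2391]
tcp_rot: [[0.0, 0.152, 0.988], [0.001, 0.988, -0.152], [-1.0, 0.001, 0.0]]
ft_force: [0.2, -1.3, 0.7]
width: 0.0002
[[ 1.41261529e-04  1.51753965e-01  9.88418289e-01]
 [ 6.77441212e-04  9.88418058e-01 -1.51754026e-01]
 [-9.99999761e-01  6.91032290e-04  3.68210567e-05]] [-7.32493970e-01 -6.46195314e-02  1.84341461e+00  6.11280448e-04
  1.36314561e+00 -5.80277499e-01] [ 0.45367114 -0.33573461  0.23906324] 0.00015130582589666713
[ 39.1795339  162.38230208 110.66283227]
```

```bash
python3 -m creep '[[[0,40,27,-0.14,0,0],[0,81,55,-0.28,0,0],[0,122,83,-0.42,0,0],[15,162,110.5,-0.56,0,0],[39,162,110.5,-0.7,0,0],[39,162,110.5,-0.84,0,0],[39,162,110.5,-0.84,0,0]]]'
python3 - <<'E'
from h import *
s=observe();print(s["joint_positions"],s["width"])
R=s["tcp_rot"];print(1000*R.T@(np.array([.5877,-.192,.170])-s["tool_pos"]),1000*R.T@(np.array([.5765,-.1949,.106])-s["tool_pos"]))
d=get_image("wrist");cv2.imwrite("pics/w1.png",d["image"][:,:,::-1])
E
```

```text
time: 1.75
tool_pos: [0.5871, -0.1915, 0.1987]
tcp_rot: [[-0.002, -0.635, 0.772], [0.002, 0.772, 0.635], [-1.0, 0.003, -0.001]]
ft_force: [-0.2, -0.3, -0.4]
width: -0.0001
[-4.02497570e-01  8.32196685e-02  1.76353312e+00  6.25296784e-04
  1.29745283e+00 -1.09112382e+00] -5.782941058558378e-05
[28.68777179 -0.77862866  0.1545466 ] [ 92.70725148   3.93163301 -10.29388174]
```

View pics/w1.png

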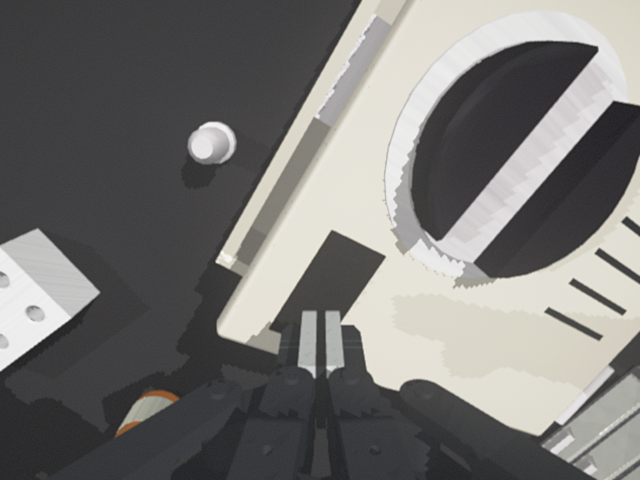

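The wrist view shows the shut fingertips at (322,320), over the dark patch around (330,290). I'll press down along the arc.

```bash
python3 -m creep '[[[15,0,0,0,0,0],[28,0,0,0,0,0],[38,0.5,-1,0,0,0],[46,1,-3,0,0,0],[54,1.5,-4.5,0,0,0],[62,2,-6,0,0,0],[70,2.5,-7,0,0,0],[76,3,-8,0,0,0]]]'
```

```text
time: 2.6
tool_pos: [0.5792, -0.1949, 0.1231]
tcp_rot: [[-0.0, -0.633, 0.774], [0.001, 0.774, 0.633], [-1.0, 0.001, 0.0]]
ft_force: [-1.3, 0.6, 4.1]
width: 0.0003
```

```bash
python3 -m creep '[[[5,0.3,-0.8,0,0,0],[10,0.6,-1.6,0,0,0],[14,0.9,-2,0,0,0],[17,1,-2.4,0,0,0],[18,1,-2.4,0,0,0],[18,1,-2.4,0,0,0]]]'
```

```text
time: 3.2
tool_pos: [0.5768, -0.1957, 0.1051]
tcp_rot: [[-0.0, -0.633, 0.774], [0.0, 0.774, 0.633], [-1.0, 0.001, 0.0]]
ft_force: [0.9, 0.4, 1.2]
width: -0.0001
```

```bash
python3 -m creep '[[[1,0,0,0,0,0],[2,0,0,0,0,0],[3,0,0,0,0,0],[3,0,0,0,0,0]]]'; python3 -m creep '[[[1,0,0,0,0,0],[2,0,0,0,0,0],[3,0,0,0,0,0],[3,0,0,0,0,0]]]'
```

```text
time: 3.6
tool_pos: [0.5769, -0.1958, 0.105]
tcp_rot: [[-0.001, -0.633, 0.774], [0.0, 0.774, 0.633], [-1.0, 0.001, -0.0]]
ft_force: [-5.8, 3.6, 16.2]
width: -0.0002
time: 4.0
tool_pos: [0.577, -0.196, 0.1049]
tcp_rot: [[-0.001, -0.633, 0.774], [0.0, 0.774, 0.633], [-1.0, 0.001, -0.001]]
ft_force: [-6.5, 3.7, 16.1]
width: 0.0003
```

The press stops firmly at 16 N with the tip at about 0.097, so the lid is shut. I'll retreat and look at the fastener.

```bash
python3 -m creep '[[[-40,0,0,0,0,0],[-80,0,0,-0.14,0,0],[-110,0,0,-0.28,0,0],[-110,0,0,-0.42,0,0],[-110,0,0,-0.56,0,0],[-110,0,0,-0.7,0,0],[-110,0,0,-0.7,0,0]]]'
python3 - <<'E'
from h import *
s=observe();print(s["joint_positions"])
for n in("wrist","top","scene"):
    d=get_image(n);im=d["image"][:,:,::-1]
    if n=="top": im=cv2.resize(im[180:330,260:410],None,fx=4,fy=4,interpolation=cv2.INTER_CUBIC)
    if n=="scene": im=cv2.resize(im[140:340,170:390],None,fx=3,fy=3,interpolation=cv2.INTER_CUBIC)
    cv2.imwrite(f"pics/{n}2.png",im)
E
```

```text
time: 4.7
tool_pos: [0.5767, -0.1961, 0.214]
tcp_rot: [[-0.003, -0.983, 0.185], [0.0, 0.185, 0.983], [-1.0, 0.003, -0.0]]
ft_force: [0.6, -0.0, 0.7]
width: 0.0001
[-4.15523757e-01  5.34881285e-02  1.76848398e+00 -9.76588234e-04
  1.32236435e+00 -1.80050988e+00]
```

View pics/wrist2.png

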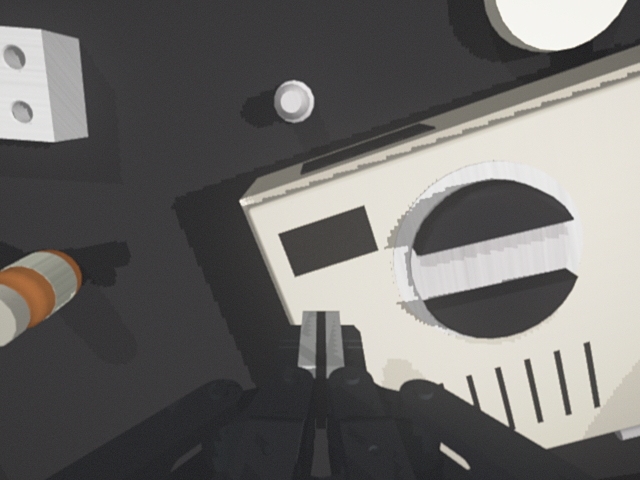

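View pics/top2.png

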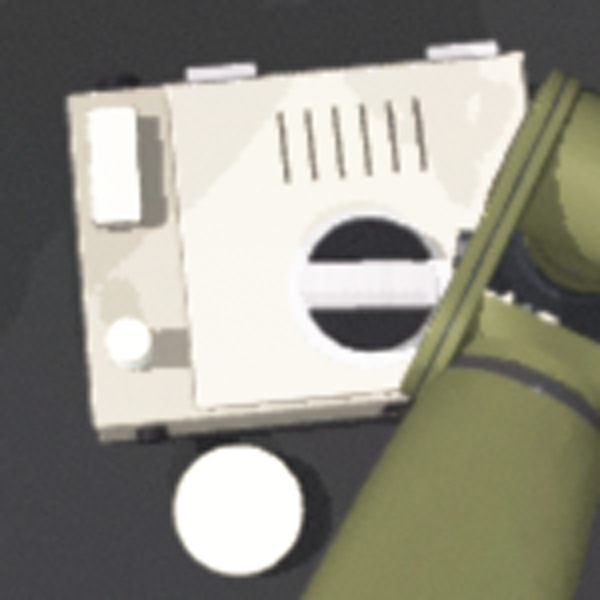

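View pics/scene2.png

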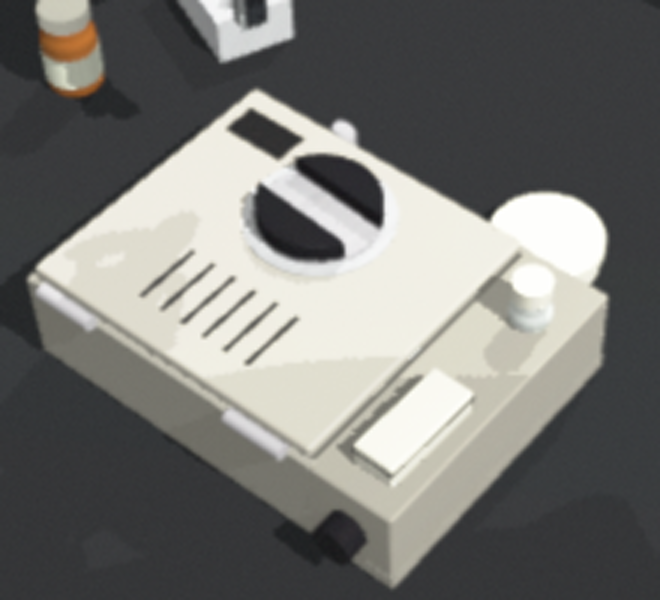

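Run:
```python
from h import *
np.set_printoptions(precision=4,suppress=True)
s=observe();d=get_image("wrist");T=cam("top")
Rw=s["tcp_rot"]@d["tool_from_camera"][:3,:3];o=s["tcp_rot"]@d["tool_from_camera"][:3,3]+s["tool_pos"]
def W(p,z):
    r=Rw@np.linalg.solve(d["K"],[p[0],p[1],1]);return o+r*(z-o[2])/r[2]
hsv=cv2.cvtColor(d["image"],cv2.COLOR_RGB2HSV)
m=(hsv[...,2]<75).astype(np.uint8);m[:,:395]=0;m[:,590:]=0;m[:165]=0;m[345:]=0
n,l,st,c=cv2.connectedComponentsWithStats(m)
pts=[]
for i in range(1,n):
    if st[i,4]>1500: print(st[i],c[i]);pts.append((c[i][1],np.argwhere(l==i)[:,::-1]))
pts.sort(key=lambda a:a[0])
cols=range(435,556,5)
for nm,q,f in(("far",pts[0][1],max),("near",pts[-1][1],min)):
    e=np.array([W((x,f(q[q[:,0]==x][:,1])),.118) for x in cols])
    p=np.polyfit(e[:,1],e[:,0],1);print(nm,e[0],e[-1],"dx/dy",p[0],"yaw",np.arctan2(1,p[0]),"resid",np.std(e[:,0]-np.polyval(p,e[:,1])), "x at y=-.1:",np.polyval(p,-.1))
al=np.vstack([q for _,q in pts]);(h)=cv2.convexHull(al.astype(np.int32))[:,0]
w=np.array([W(p,.118)[:2]*1000 for p in h],np.float32);print("circle",cv2.minEnclosingCircle(w),cv2.fitEllipse(w))
t=lambda x,y:(x/4+260-.375,y/4+180-.375)
for p in((308,262),(308,307),(440,258),(436,309),(370,284)):print(plane(T,t(*p),.118))
```

```text
[ 413  179  159   75 6794] [486.0169 213.6759]
[ 424  268  153   69 6044] [503.0243 303.7821]
far [ 0.5863 -0.1312  0.118 ] [ 0.5823 -0.0641  0.118 ] dx/dy -0.06358074086130945 yaw 1.6342915995908236 resid 0.0001813273239072908 x at y=-.1: 0.5846582917403379
near [ 0.6162 -0.1343  0.118 ] [ 0.612  -0.0646  0.118 ] dx/dy -0.0659441881427125 yaw 1.636645174485723 resid 0.00018638411736217713 x at y=-.1: 0.6142345280737521
circle ((600.2990112304688, -98.57843780517578), 49.37751388549805) ((600.6256713867188, -98.56741333007812), (93.00882720947266, 98.94966125488281), 126.66313171386719)
[ 0.6153 -0.0543  0.118 ]
[ 0.5829 -0.0556  0.118 ]
[ 0.6227 -0.1475  0.118 ]
[ 0.5858 -0.1455  0.118 ]
[ 0.6015 -0.0986  0.118 ]
```

The lid is shut in all three views. The slot yaw is about 1.635 (cam about 0.08) and the axis is at about (0.6015, -0.099). I'll straddle the axis with the jaws part-open at about 45 mm, a fingertip in each end of the slot, and turn about the tool axis.

```bash
python3 -m creep '[[[0,-2,33,-0.1,0,0],[0,-4,66,-0.2,0,0],[0,-6.6,100,-0.25,0,0],[0,-6.6,100,-0.25,0,0],[0,-6.6,100,-0.25,0,0],[0,-6.6,100,-0.25,0,0],[20,-6.6,100,-0.25,0,0],[40,-6.6,100,-0.25,0,0]]]' 120
python3 - <<'E'
from h import *
s=observe();R=s["tcp_rot"];print(s["joint_positions"],np.arctan2(R[1,2],R[0,2]))
print(1000*R.T@(np.array([.6015,-.099,.126])-s["tool_pos"]))
d=get_image("wrist");cv2.imwrite("pics/w3.png",d["image"][:,:,::-1])
E
```

```text
time: 5.75
tool_pos: [0.6024, -0.1004, 0.1751]
tcp_rot: [[0.0, -0.998, -0.061], [-0.001, -0.061, 0.998], [-1.0, -0.0, -0.001]]
ft_force: [-0.2, 0.4, -0.7]
width: 0.0452
[-2.52871610e-01  8.61752199e-02  1.80149764e+00 -4.84378544e-04
  1.25357326e+00 -1.88450051e+00] 1.6317798658683498
[49.0892246   0.84508224  1.51547076]
```

View pics/w3.png

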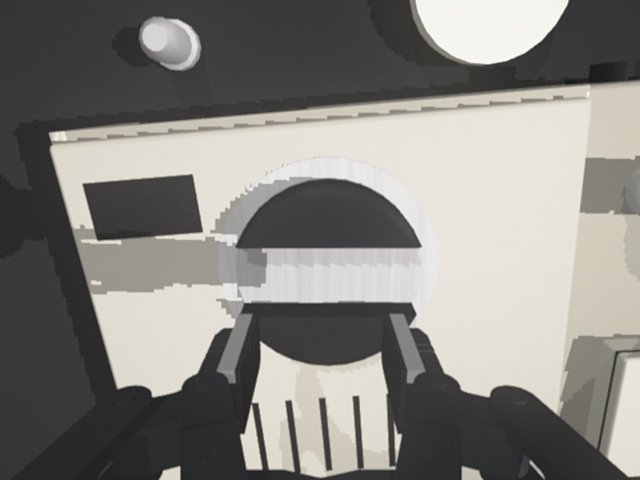

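The slot runs horizontally between rows 247 and 303, parallel to the jaw axis and nearly centred between the fingers. I'll check the cross-slot offset from this view.

Run:
```python
from h import *
s=observe();d=get_image("wrist");M=d["tool_from_camera"]
h=s["tool_pos"][2]-.118
for p in((238,247),(421,247),(243,303),(417,303)):
    r=M[:3,:3]@np.linalg.solve(d["K"],[p[0],p[1],1]);o=M[:3,3];print(p,1000*(o+r*(h-o[0])/r[0]))
```

```text
(238, 247) [ 52.09474176  18.78890715 -37.13963713]
(421, 247) [52.09474176 18.79791804 46.68084364]
(243, 303) [ 52.09474176  -9.59194785 -36.48837357]
(417, 303) [52.09474176 -9.5807051  46.88942551]
```

The darker strip at rows 303-320 is the slot's rear wall, so its top edge is at about row 320. That gives a slot width of about 36 mm, as stated, centred 1 mm across and about 2-3 mm along from the tool. I'll insert the fingers.

```bash
python3 -m creep '[[[15,0.8,2.5,0,0,0],[30,0.8,2.5,0,0,0],[42,0.8,2.5,0,0,0],[50,0.8,2.5,0,0,0],[55,0.8,2.5,0,0,0],[55,0.8,2.5,0,0,0]]]'; python3 -m creep '[[[3,0,0,0,0,0],[6,0,0,0,0,0],[8,0,0,0,0,0],[8,0,0,0,0,0]]]'
```

```text
time: 6.45
tool_pos: [0.598, -0.097, 0.1151]
tcp_rot: [[-0.01, -0.998, -0.061], [0.002, -0.061, 0.998], [-1.0, 0.009, 0.003]]
ft_force: [-0.1, 0.0, -0.1]
width: 0.045
time: 6.85
tool_pos: [0.5982, -0.0971, 0.1078]
tcp_rot: [[-0.009, -0.998, -0.061], [0.002, -0.061, 0.998], [-1.0, 0.009, 0.002]]
ft_force: [-0.2, -0.4, 1.8]
width: 0.0455
```

```bash
python3 -m creep '[[[-1.5,-3.2,-0.8,0,0,-0.009],[-1.5,-3.2,-0.8,0,0,-0.009],[-1.5,-3.2,-0.8,0.08,0,-0.009],[-1.5,-3.2,-0.8,0.16,0,-0.009],[-1.5,-3.2,-0.8,0.24,0,-0.009],[-1.5,-3.2,-0.8,0.32,0,-0.009]]]'; python3 -c "
from h import *
print(observe()['moment'])"
```

```text
time: 7.45
tool_pos: [0.6029, -0.0983, 0.1095]
tcp_rot: [[0.004, -0.966, 0.259], [-0.001, 0.259, 0.966], [-1.0, -0.004, 0.0]]
ft_force: [4.5, -1.6, -2.5]
width: 0.0452
[-0.26417766 -0.77393254  0.11264897]
```

The fastener is engaged and turning (about 0.11 N m). Continuing.

```bash
python3 -m creep '[[[0,0,0,0.11,0,0],[0,0,0,0.22,0,0],[0,0,0,0.33,0,0],[0,0,0,0.44,0,0],[0,0,0,0.55,0,0],[0,0,0,0.66,0,0],[0,0,0,0.77,0,0],[0,0,0,0.88,0,0]]]'; python3 -c "
from h import *
s=observe();R=s['tcp_rot'];print(s['moment'],np.arctan2(R[1,2],R[0,2]))"
python3 -m creep '[[[0,0,0,0.1,0,0],[0,0,0,0.2,0,0],[0,0,0,0.28,0,0],[0,0,0,0.33,0,0],[0,0,0,0.33,0,0]]]'; python3 -c "
from h import *
s=observe();R=s['tcp_rot'];print(s['moment'],np.arctan2(R[1,2],R[0,2]))
d=get_image('wrist');cv2.imwrite('pics/w4.png',d['image'][:,:,::-1])"
```

```text
time: 8.25
tool_pos: [0.6025, -0.098, 0.1095]
tcp_rot: [[0.003, -0.412, 0.911], [-0.0, 0.911, 0.412], [-1.0, -0.001, 0.003]]
ft_force: [-2.0, 2.5, 1.4]
width: 0.0453
[0.23214159 0.2652221  0.17111317] 0.42514854903758087
time: 8.75
tool_pos: [0.6022, -0.0976, 0.1095]
tcp_rot: [[0.002, -0.095, 0.995], [0.001, 0.995, 0.095], [-1.0, 0.001, 0.002]]
ft_force: [-1.6, 1.7, 2.0]
width: 0.0453
[0.33957327 0.25977438 0.10726082] 0.09550435687120451
```

View pics/w4.png

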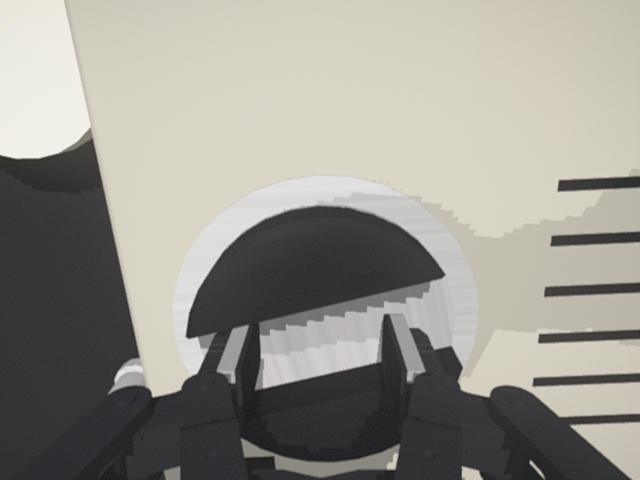

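In this view the slot edges (around (190,335) to (443,272)) lag the fingers by about 0.24 rad, so cam is about 1.38. I'll continue to the stop.

```bash
python3 -m creep '[[[0,0,0,0.05,0,0],[0,0,0,0.1,0,0],[0,0,0,0.15,0,0],[0,0,0,0.15,0,0]]]'; python3 -c "
from h import *
s=observe();R=s['tcp_rot'];print(s['moment'],np.arctan2(R[1,2],R[0,2]))"
python3 -m creep '[[[0,0,0,0.03,0,0],[0,0,0,0.06,0,0],[0,0,0,0.06,0,0]]]'; python3 -c "
from h import *
s=observe();R=s['tcp_rot'];print(s['moment'],np.arctan2(R[1,2],R[0,2]))"
```

```text
time: 9.2
tool_pos: [0.6022, -0.0973, 0.1094]
tcp_rot: [[0.002, 0.053, 0.999], [0.001, 0.999, -0.053], [-1.0, 0.001, 0.002]]
ft_force: [-1.2, 2.3, 2.5]
width: 0.0447
[0.32671788 0.18238045 0.05602451] -0.0527126440286072
time: 9.5
tool_pos: [0.6022, -0.0972, 0.1095]
tcp_rot: [[0.002, 0.112, 0.994], [0.002, 0.994, -0.112], [-1.0, 0.002, 0.002]]
ft_force: [-1.8, 2.6, 2.3]
width: 0.0454
[0.38534912 0.16718616 0.09270893] -0.11253011689604676
```

```bash
python3 -m creep '[[[0,0,0,0.04,0,0],[0,0,0,0.04,0,0]]]'; python3 -c "
from h import *
s=observe();R=s['tcp_rot'];print(s['moment'],np.arctan2(R[1,2],R[0,2]))"
python3 -m creep '[[[0,0,0,0.04,0,0],[0,0,0,0.04,0,0]]]'; python3 -c "
from h import *
s=observe();R=s['tcp_rot'];print(s['moment'],np.arctan2(R[1,2],R[0,2]))
d=get_image('wrist');cv2.imwrite('pics/w5.png',d['image'][:,:,::-1])"
```

```text
time: 9.7
tool_pos: [0.6024, -0.097, 0.1096]
tcp_rot: [[0.003, 0.149, 0.989], [0.001, 0.989, -0.149], [-1.0, 0.001, 0.002]]
ft_force: [-1.2, 2.0, 1.9]
width: 0.0454
[0.4151721  0.13284873 1.01734757] -0.1492920866561906
time: 9.9
tool_pos: [0.6024, -0.097, 0.1096]
tcp_rot: [[0.002, 0.181, 0.983], [-0.0, 0.983, -0.181], [-1.0, -0.0, 0.002]]
ft_force: [-0.8, 2.1, 2.0]
width: 0.0449
[0.36205671 0.2382257  2.54710519] -0.18196704913582262
```

View pics/w5.png

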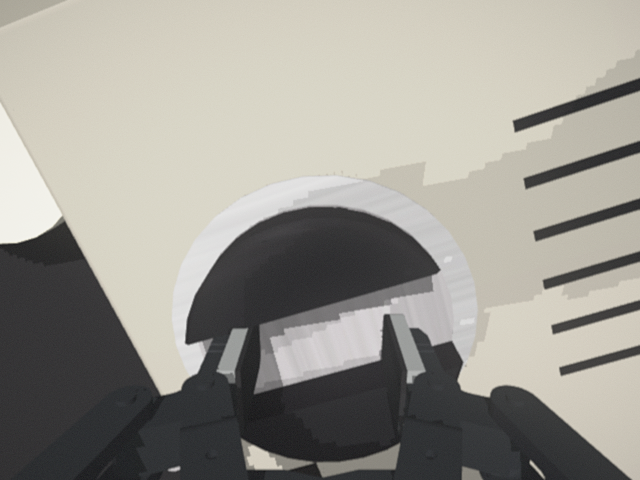

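The moment jumped from 0.09 to 2.5 N m, so the fastener is at its stop, and the slot is parallel to the grille slits. I'll turn back a little to unload, then lift straight out.

```bash
python3 -m creep '[[[0,0,0,-0.1,0,0],[0,0,0,-0.2,0,0],[0,0,0,-0.26,0,0],[0,0,0,-0.26,0,0],[-15,0,0,-0.26,0,0],[-50,0,0,-0.26,0,0],[-100,0,0,-0.26,0,0],[-100,0,0,-0.26,0,0]]]'
python3 - <<'E'
from h import *
d=get_image('wrist');cv2.imwrite('pics/w6.png',d['image'][:,:,::-1])
im=get_image("scene")["image"][:,:,::-1];cv2.imwrite('pics/s6.png',cv2.resize(im[140:340,170:390],None,fx=3,fy=3,interpolation=cv2.INTER_CUBIC))
E
```

```text
time: 10.75
tool_pos: [0.6067, -0.0983, 0.2202]
tcp_rot: [[0.018, -0.075, 0.997], [-0.004, 0.997, 0.075], [-1.0, -0.006, 0.018]]
ft_force: [1.1, -0.4, 1.4]
width: 0.045
```

View pics/w6.png

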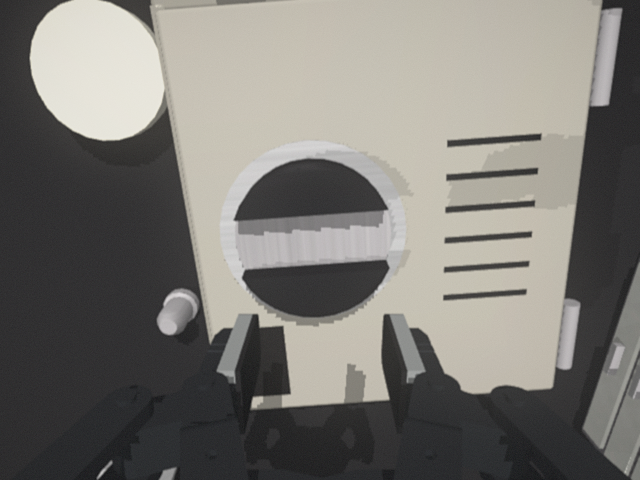

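View pics/s6.png

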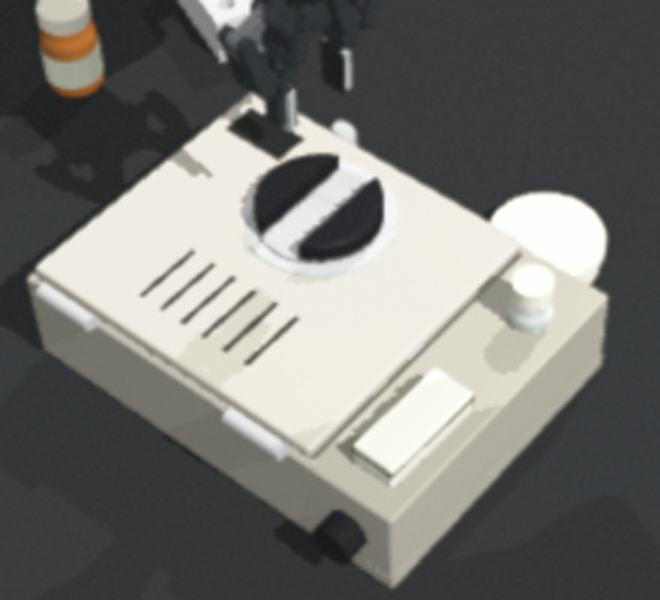

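The slot edges (slope about -0.063) match the grille slits (about -0.062), so the slot is at right angles to the front edge. The lid is flat, and the jar, box, dish and objective look unmoved. I'll let the arm settle and hand in.

```bash
python3 -m creep '[[[0,0,0,0,0,0],[0,0,0,0,0,0],[0,0,0,0,0,0]]]'; python3 -c "
from plant import *
print(close_job())"
```

```text
time: 11.15
tool_pos: [0.6031, -0.0974, 0.2121]
tcp_rot: [[0.006, -0.075, 0.997], [-0.001, 0.997, 0.075], [-1.0, -0.002, 0.006]]
ft_force: [0.3, 0.2, 0.4]
width: 0.0452
the job is handed in; nothing more can be done
None
```

The lid is shut and the fastener is locked at its stop. I handed the job in at about 11 s of the 48 s allowed; `close_job()` gave no verdict.

- **Lid:** I pressed on the rubber patch with the closed fingertips until it met a firm stop at 16 N, with the tip at about 97 mm (98 mm expected). It looked flat in all the later views.
- **Fastener:** I set one fingertip in each end of the slot, rather than one tip swept round the axis, and turned clockwise about the fastener's axis. The moment jumped from about 0.1 to 2.5 N m at the stop. After I lifted out, the slot was parallel to the lid's slits to within about 0.01 rad, so it stands at about 1.57 rad.
- **Bystanders:** The jar, slide box, petri dish and objective looked unmoved in the last pictures. I judged this by eye and did not re-measure positions. The beaker and wash bottle were not in the later pictures, and the tube block and reagent jar only partly. The arm passed over the tube block's area with the fingertips at about 0.23 m (the block is 45 mm high).
- **Disagreements:** My first slot-width estimate was about 29 mm instead of 36, because the shaded rear wall was counted as part of the black disc. Allowing for that gave about 36. The insertion landed about 3 mm off along x, and I corrected it before turning.

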